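# Line the cartridges up along the fence of a tipping tray

## Robot

A 6-joint arm with a two-finger parallel gripper is mounted at the origin on the work surface. World frame = base frame: x ahead of the robot, y to its left, z up, the work surface at z = 0. Lengths are in m, angles in rad, forces in N, time in s.
With the tool pointing down it reaches from about 0.4 to 0.825 m from the base axis. Payload 7 kg.
Tool frame: the origin (TCP) lies at the centre of the arm's flange, where the gripper is bolted on; the fingertips stand 178 mm ahead of it and the grasp point (between the pads) lies 159 mm ahead of it; z points along the fingers, y is the direction in which the jaws open and shut (so a half turn about z gives the same grasp; the last joint's range is limited). The gripper opens to 88 mm and grips with 3 to 60 N. Pads are 19 mm wide; open, the fingers measure 130 mm over their backs; the gripper's body (78 mm by 193 mm) begins 47 mm behind the grasp point.
Start: joints at [1.55, 0.359, 0.012, 0, -1.224, -0.288], TCP at [0.205, 0.643, 0.405] pointing down, gripper open.
Joint ranges: [-3.07, 3.07], [-1.43, 2.12], [-1.02, 1.25], [-3.03, 1.67], [-3.05, -0], [-3.03, 3.03]. Speed limits (rad/s): [2.39, 2.39, 3.01, 3.14, 3.14, 3.14].

## Interface

Orientations are given as [roll, pitch, yaw] about the fixed x, y, z axes, in that order (R = Rz(yaw) Ry(pitch) Rx(roll)).
In Python, from station import arm gives the robot as it stands.
- The arm moves only by the shell command python3 -m handwheel 'ROWS' [OPENING] [FORCE]. ROWS is JSON, a list of rows, each a list of 4 numbers: the shift along the world's x, y, z in cm, then the turn about the world's z in rad. In form: [[dx, dy, dz, yaw], ...]. A call has 1 to 20 rows; each row shifts and turns the commanded pose from where the row before left it; what a row does not reach is not made up. A row lasts 1/10 s, in which the tool goes at most 50 mm and 8.59 degrees, less where a joint would pass 70% of its speed; a pose out of reach is approached as far as the arm can. A call is refused whole if a number of a shift passes 5 or a number of a turn 0.15, either way. A call with a gripper value outside its range is refused whole. OPENING is the closure, from 0 (fully open) to 1 (shut), set as the call begins (- or left out, the last holds). The fingers move at their own pace and stop on an object; FORCE is the grip in N (left out, the last holds). Time passes only in rows, so rows that do not move let the fingers close. It gives the time, the measured TCP pose, the force and the opening at its end, in the units of the state.
- arm.get_state(): the state, without advancing time (a new reading comes with each control period).
- arm.grab_frame(name): name is "side" or "top" or "wrist"; returns a dict with "image" (480x640x3 uint8, red, green, blue), "depth" (480x640 float32, m along the optical axis (not along the pixel's ray), 0 where there is no reading), "vfov" (degrees; the focal length in pixels is half the picture's height over the tangent of half this angle, whatever the lens; pixels are square), "cx", "cy" (the principal point, pixels), "rvec" (rotation vector, rad) and "tvec" (3), from world to camera coordinates, as OpenCV has them. Camera axes: x right, y down, z forward; pixel columns grow to the right and rows downward; lengths in m; the calibration is good to about 2 mm. A picture is of the moment at which its call begins.
- arm.job_done(): hands the job in, once; it reports no verdict.
The state is a dict: "t": time; "q": joint angles; "qd": joint speeds; "joint_efforts": joint torques, N m; "eef_pos": TCP position; "ee_rot": TCP orientation; "force": force on the tool from outside, world axes, zero at the start; "moment": the same for the moment, N m; "width": finger opening in m.
Only numpy, scipy, OpenCV 4.12 (cv2) and the standard library are available. Lean on these libraries where they do the work, as an engineer would, in place of code of your own. Each camera call takes 0.05 s, during which the arm holds its last target.

## Task

Move the controller from the tipping tray onto the middle of the clear riser and lay the stray cartridge flat on the tray in the gap the controller leaves, square with the tray. Then raise the tray by its bar until all four cartridges have slid flush against the fence in a single row, and lower it gently right down, without dropping it, before letting go. Do not touch the three cartridges already on the tray with the gripper, and leave everything else where it stands.

Things in the scene. Friction and masses are not known exactly. Their poses are not given: they have to be found in the camera images.
- tray (a joint): tilt of the tipping tray (rad): 0 flat on its stop, growing as its bar is raised, 0.8 at the upper stop. The hinge is horizontal along the foot of the fence, 5 mm straight below fence (when flat). It is damped, but the tray (0.55 kg) falls back by its weight when let go. Cartridges start to slide at 0.15 to 0.25 rad; skewed ones square up on the fence by about 0.5.
- fence (a point): fence of the black tipping tray, along the whole far edge of its deck, 8 mm thick, 32 mm high. This point lies on the deck surface (15 mm above the shelf when flat) at the middle of the fence's inner face and turns with the tray: x points across the deck into the fence, y along the fence, z up from the deck.
- deck_mid (a point): middle of the tray's slick white deck, on its surface, axes as fence, 97 mm from the fence. The deck is 194 mm deep (x) and 412 mm wide (y) inside its rims: 12 mm high along the two short sides, a 5 mm lip along the near edge.
- bar (a point): middle of the tray's lifting bar: round aluminium, 12 mm thick, 130 mm long, parallel to the fence, 60 mm above the shelf when flat, about 30 mm outside the near edge, with a sloping leg at each end. From fence it lies at x = -228 mm, z = 45 mm in the tray's axes; it moves on an arc about the hinge and may turn between the fingers.
- cart1_mid (a point): one of three grey plastic cartridges lying flat on the tipping tray, 74 mm long, 56 mm wide, 20 mm thick, 90 g. This point is its centre, 10 mm above its underside; y runs along its 74 mm length, x along its 56 mm width, z up.
- cart2_mid (a point): one of three grey plastic cartridges lying flat on the tipping tray, 74 mm long, 56 mm wide, 20 mm thick, 90 g. This point is its centre, 10 mm above its underside; y runs along its 74 mm length, x along its 56 mm width, z up.
- cart3_mid (a point): one of three grey plastic cartridges lying flat on the tipping tray, 74 mm long, 56 mm wide, 20 mm thick, 90 g. This point is its centre, 10 mm above its underside; y runs along its 74 mm length, x along its 56 mm width, z up.
- cart1: the same cartridge as cart1_mid; origin at the centre of its underside
- cart2: the same cartridge as cart2_mid; origin at the centre of its underside
- cart3: the same cartridge as cart3_mid; origin at the centre of its underside
- stray_mid (a point): the stray fourth grey cartridge, same shape, lying flat on the shelf beside the tray, 74 mm long, 56 mm wide, 20 mm thick, 90 g. This point is its centre, 10 mm above its underside; y along its length, x along its width, z up.
- stray: the stray cartridge; origin at the centre of its underside
- controller_mid (a point): black plastic bar-shaped controller, 120 mm long, 36 mm wide, 24 mm high, 160 g, lying flat on the tray between or beside the three cartridges. This point is its centre, 12 mm above its underside; x along its length, y along its width, z up.
- controller: the controller; origin at the centre of its underside
- riser_top (a point): clear acrylic display riser standing firmly on the shelf at the other side of the tray from the stray cartridge: top plate 150 mm (x) by 90 mm (y), 50 mm above the shelf, on two end panels. This point is the middle of its top surface; z up.
- coaster: white ceramic coaster, disc 96 mm across, 8 mm high: a bystander, origin at the centre of its underside
- mug: blue ceramic mug, 76 mm across, 90 mm high: a bystander, origin at the centre of its underside
- dish: small wooden bowl, 76 mm across, 28 mm high: a bystander, origin at the centre of its underside
- figurine: plain turned-wood figurine, 52 mm across, 92 mm high: a bystander, origin at the centre of its underside
- plant: small plant in a terracotta pot, 80 mm across, 105 mm high: a bystander, origin at the centre of its underside
- candle: amber glass candle jar, 72 mm across, 85 mm high: a bystander, origin at the centre of its underside
- racked1: grey cartridge standing in the slotted black rack (rack 70 x 130 mm, 36 mm high), top 80 mm above the shelf: a bystander, origin at the centre of its underside
- racked2: another grey cartridge standing in the rack, same size as racked1: a bystander, origin at the centre of its underside
There are look-alikes about, which are no part of the job. What is shaped like the controller but pink is not meant.

How it is judged:
On the way, in this order (a step that is already met when the one before it is completed fails the run):
1. the controller lies on the riser and the stray cartridge lies flat on the lowered tray (x of controller_mid in the frame of riser_top between -0.06 and 0.06 m and y of controller_mid in the frame of riser_top between -0.04 and 0.04 m and z of controller_mid in the frame of riser_top between 0.008 and 0.017 m and angle between controller_mid's own z axis and vertical below 0.1 rad and x of stray_mid in the frame of fence between -0.19 and -0.02 m and y of stray_mid in the frame of fence between -0.206 and 0.206 m and z of stray_mid in the frame of fence between 0.005 and 0.015 m and value of joint tray below 0.05 rad), for 0.2 s.
2. the tray is tilted and all four cartridges lie flush against its fence (value of joint tray above 0.15 rad and ((angle between the x axis of cart1_mid and the x axis of fence, either way round below 0.12 rad and x of cart1_mid in the frame of fence above -0.035 m) or (angle between the y axis of cart1_mid and the x axis of fence, either way round below 0.12 rad and x of cart1_mid in the frame of fence above -0.044 m)) and x of each of cart1_mid, cart2_mid, cart3_mid, stray_mid in the frame of fence below 0 m and z of cart1_mid in the frame of fence between 0.004 and 0.016 m and y of cart1_mid in the frame of fence between -0.206 and 0.206 m and ((angle between the x axis of cart2_mid and the x axis of fence, either way round below 0.12 rad and x of cart2_mid in the frame of fence above -0.035 m) or (angle between the y axis of cart2_mid and the x axis of fence, either way round below 0.12 rad and x of cart2_mid in the frame of fence above -0.044 m)) and z of cart2_mid in the frame of fence between 0.004 and 0.016 m and y of cart2_mid in the frame of fence between -0.206 and 0.206 m and ((angle between the x axis of cart3_mid and the x axis of fence, either way round below 0.12 rad and x of cart3_mid in the frame of fence above -0.035 m) or (angle between the y axis of cart3_mid and the x axis of fence, either way round below 0.12 rad and x of cart3_mid in the frame of fence above -0.044 m)) and z of cart3_mid in the frame of fence between 0.004 and 0.016 m and y of cart3_mid in the frame of fence between -0.206 and 0.206 m and ((angle between the x axis of stray_mid and the x axis of fence, either way round below 0.12 rad and x of stray_mid in the frame of fence above -0.035 m) or (angle between the y axis of stray_mid and the x axis of fence, either way round below 0.12 rad and x of stray_mid in the frame of fence above -0.044 m)) and z of stray_mid in the frame of fence between 0.004 and 0.016 m and y of stray_mid in the frame of fence between -0.206 and 0.206 m), for 0.2 s.
At the end, for the whole second after the job is handed in: Tray down (under 0.03 rad); four cartridges flat on its deck in one row, each edge within 7 mm of the fence and square to 0.12 rad; controller flat on the riser, centre within 60 mm (long way) and 40 mm (short way) of its middle; cartridges and controller at rest (((angle between the x axis of cart1_mid and the x axis of fence, either way round below 0.12 rad and x of cart1_mid in the frame of fence above -0.035 m) or (angle between the y axis of cart1_mid and the x axis of fence, either way round below 0.12 rad and x of cart1_mid in the frame of fence above -0.044 m)) and x of each of cart1_mid, cart2_mid, cart3_mid, stray_mid in the frame of fence below 0 m and z of cart1_mid in the frame of fence between 0.004 and 0.016 m and y of cart1_mid in the frame of fence between -0.206 and 0.206 m and ((angle between the x axis of cart2_mid and the x axis of fence, either way round below 0.12 rad and x of cart2_mid in the frame of fence above -0.035 m) or (angle between the y axis of cart2_mid and the x axis of fence, either way round below 0.12 rad and x of cart2_mid in the frame of fence above -0.044 m)) and z of cart2_mid in the frame of fence between 0.004 and 0.016 m and y of cart2_mid in the frame of fence between -0.206 and 0.206 m and ((angle between the x axis of cart3_mid and the x axis of fence, either way round below 0.12 rad and x of cart3_mid in the frame of fence above -0.035 m) or (angle between the y axis of cart3_mid and the x axis of fence, either way round below 0.12 rad and x of cart3_mid in the frame of fence above -0.044 m)) and z of cart3_mid in the frame of fence between 0.004 and 0.016 m and y of cart3_mid in the frame of fence between -0.206 and 0.206 m and ((angle between the x axis of stray_mid and the x axis of fence, either way round below 0.12 rad and x of stray_mid in the frame of fence above -0.035 m) or (angle between the y axis of stray_mid and the x axis of fence, either way round below 0.12 rad and x of stray_mid in the frame of fence above -0.044 m)) and z of stray_mid in the frame of fence between 0.004 and 0.016 m and y of stray_mid in the frame of fence between -0.206 and 0.206 m and x of controller_mid in the frame of riser_top between -0.06 and 0.06 m and y of controller_mid in the frame of riser_top between -0.04 and 0.04 m and z of controller_mid in the frame of riser_top between 0.008 and 0.017 m and angle between controller_mid's own z axis and vertical below 0.1 rad and linear speed of each of cart1, cart2, cart3, stray, controller below 0.02 m/s and value of joint tray below 0.03 rad); the robot touches nothing.
It fails at once if the gripper touches a cartridge that lay on the tray from the start (contact force between the fingers and cart1 above 1 N or contact force between the fingers and cart2 above 1 N or contact force between the fingers and cart3 above 1 N).
It fails at once if the tray is dropped (falls faster than 1.8 rad/s) (velocity of joint tray below -1.8 rad/s).
It fails at once if a bystander is moved by more than 20 mm (distance of any of coaster, mug, dish, figurine, plant, candle, racked1, racked2 from where it was at the start of the episode above 0.02 m).
It also fails if it takes over 69 s, if anything falls off the work surface, if the arm or the gripper's body presses on something with over 40 N, if the wrist force passes 120 N, or if a joint passes its speed limit or range.

## Working session

There is one attempt and no reset: what is moved stays moved. The work goes in short steps, Python scripts to look and compute and a shell command to move; the robot and the scene stay as the last step left them, time stands still between calls to the robot, and variables do not carry over. Pictures are saved under pics/ and viewed, and the job is handed in when it is done.

```bash
ls; mkdir -p pics
cat > h.py <<'E'
import numpy as np, cv2
from station import arm
def grab(n,save=None):
    f=arm.grab_frame(n)
    if save: cv2.imwrite('pics/'+save,cv2.cvtColor(f['image'],cv2.COLOR_RGB2BGR))
    return f
def cam(f):
    R,_=cv2.Rodrigues(np.array(f['rvec'],float)); t=np.array(f['tvec'],float).ravel()
    F=240/np.tan(np.radians(f['vfov'])/2)
    return R,t,F
def ray(f,u,v,z):
    R,t,F=cam(f); d=R.T@np.array([(u-f['cx'])/F,(v-f['cy'])/F,1]); c=-R.T@t
    return c+d*(z-c[2])/d[2]
def cloud(f):
    R,t,F=cam(f); v,u=np.mgrid[0:480,0:640]; d=f['depth']
    P=np.stack([(u-f['cx'])/F*d,(v-f['cy'])/F*d,d],-1)
    return (P-t)@R
def proj(f,p):
    R,t,F=cam(f); q=R@np.array(p)+t
    return q[0]/q[2]*F+f['cx'],q[1]/q[2]*F+f['cy']
E
python3 - <<'E'
from h import *
import pickle
for n in ['top','side','wrist']:
    f=grab(n,n+'0.png'); pickle.dump(f,open(n+'0.pkl','wb'))
    R,t,F=cam(f); print(n,-R.T@t,R[2],F,f['cx'],f['cy'])
print(arm.get_state())
E
```

```text
pics
top [0.18176413 0.01740653 1.63136956] [ 0.19975235 -0.00235636 -0.97984358] 547.2549923759549 311.74058217522236 247.67837207254513
side [-0.32650831 -0.93515561  0.99857848] [ 0.52248945  0.6116453  -0.5940495 ] 581.2635574707978 325.18515509681987 235.3762516705682
wrist [0.26783914 0.62263382 0.38261028] [-0.2325693   0.07359653 -0.96979125] 336.53762022020516 318.88262506766114 235.23467527237767
{'t': 0.15, 'q': array([ 1.55009371e+00,  3.59237202e-01,  1.12923337e-02, -2.25155705e-04,
       -1.22407076e+00, -2.88111845e-01]), 'qd': array([ 0.00068438, -0.00171027,  0.00337002,  0.00111341, -0.00107797,
       -0.00030565]), 'joint_efforts': array([-1.33296566e-03, -5.83272493e+01,  2.93289381e+01,  7.00116232e+00,
        8.81384884e-03, -9.86550276e-05]), 'eef_pos': array([0.20511142, 0.64295083, 0.40394349]), 'ee_rot': array([ 3.14036346e+00, -1.43518402e-04, -3.08891017e-01]), 'force': array([-0.33671916,  0.58511125, -0.03000299]), 'moment': array([ 0.01405241, -0.0006829 ,  0.01025187]), 'width': 0.08759981503183151}
```

View pics/top0.png

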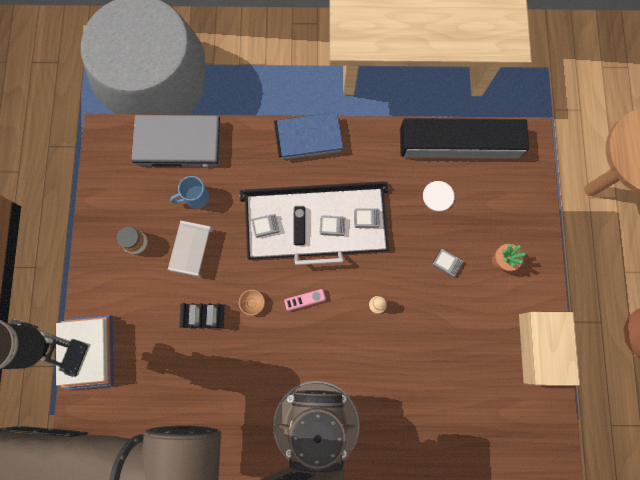

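View pics/side0.png

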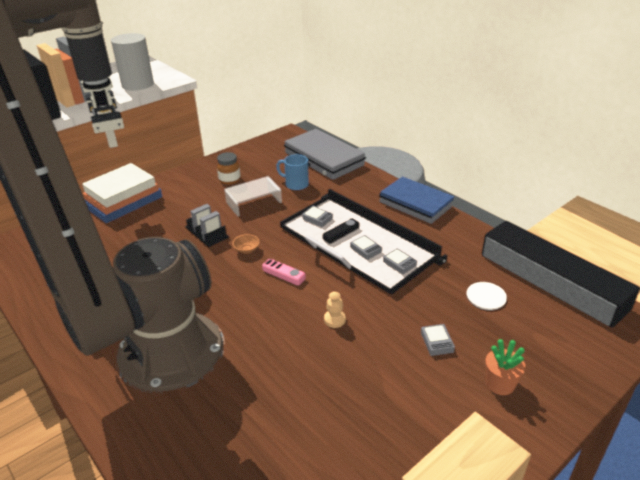

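View pics/wrist0.png

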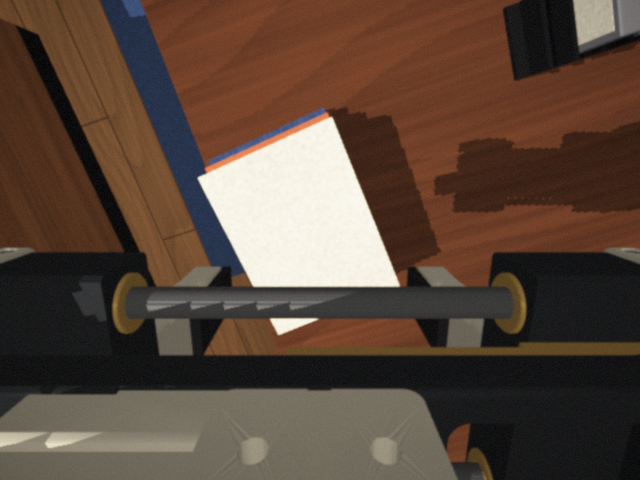

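Top view: the controller could be the black bar on the tray (299,225) or the pink bar (305,299); I choose the black one. The stray could be the cartridge at (448,263), those on the tray (265,226), (332,226), (367,218), or the racked ones (202,315); I choose (448,263). The riser is at (189,248). I'll check this in crops and measure.

```bash
cat > meas.py <<'E'
from h import *
import pickle,sys
f=pickle.load(open('top0.pkl','rb'))
im=f['image']; C=cloud(f); hsv=cv2.cvtColor(im,cv2.COLOR_RGB2HSV)
def rect(mask,z,name):
    cs,_=cv2.findContours(mask.astype(np.uint8),cv2.RETR_EXTERNAL,cv2.CHAIN_APPROX_NONE)
    c=max(cs,key=cv2.contourArea)
    W=np.array([ray(f,u,v,z)[:2] for u,v in c[:,0,:]],np.float32)
    r=cv2.minAreaRect(W*1000); b=cv2.boxPoints(r)
    print(name,'px',c[:,0].mean(0).round(),'c',np.round(r[0],1),'size',np.round(r[1],1),'ang',round(r[2],1)); return r
def win(u0,u1,v0,v1):
    m=np.zeros((480,640),bool); m[v0:v1,u0:u1]=1; return m
Z=C[...,2]
if __name__=='__main__':
    crop=cv2.resize(im[170:290,150:480],None,fx=2.4,fy=2.4,interpolation=cv2.INTER_CUBIC)
    cv2.imwrite('pics/crop0.png',crop[...,::-1])
    print('riser z',np.median(Z[235:260,180:198]),'deck',np.median(Z[245:250,280:320]),'shelf',np.median(Z[280:290,400:440]))
    rect(win(235,260,180,200)&0 if 0 else win(160,215,215,285)&(Z>0.04)&(Z<0.06),0.05,'riser')
    for n,(u,v) in dict(c1=(265,226),c2=(332,226),c3=(367,218)).items():
        rect(win(u-18,u+18,v-16,v+16)&(Z>0.025),0.035,n)
    rect(win(286,313,200,250)&(Z>0.027)&(hsv[...,2]<90),0.039,'ctrl')
    rect(win(425,470,240,285)&(Z>0.012),0.02,'stray')
    rect(win(240,395,185,265)&(hsv[...,2]>140)&(hsv[...,1]<60),0.015,'deck')
    rect(win(290,350,248,270)&(Z>0.045),0.06,'bar')
    for n,(u0,u1,v0,v1) in dict(mug=(165,215,170,215),dish=(235,270,285,320),fig=(365,392,290,320),rack=(175,228,300,332),candle=(110,155,220,260),coast=(420,458,178,215),plant=(490,530,235,275)).items():
        m=win(u0,u1,v0,v1)&(Z>0.005); P=C[m]; print(n,P.min(0).round(3),P.max(0).round(3))
E
python3 meas.py
```

```text
riser z 0.05007930689123624 deck 0.015580105076262868 shelf 0.0007370369174819759
riser px [188. 248.] c [502.2 376.7] size [ 91.6 151.9] ang 79.4
c1 px [265. 225.] c [575.7 155.1] size [58.9 74.2] ang 12.2
c2 px [332. 225.] c [577.7 -47.5] size [75.9 57.6] ang 87.0
c3 px [366. 218.] c [ 601.4 -150.3] size [59.1 75.3] ang 0.5
ctrl px [299. 223.] c [574.2  52.3] size [114.   30.1] ang 0.6
stray px [447. 262.] c [ 469.6 -391.6] size [75.4 57.8] ang 58.3
deck px [316. 226.] c [5.748e+02 2.000e-01] size [220.9 408.8] ang 4.0
bar px [319. 260.] c [468.   -6.3] size [ 22.2 138.1] ang 4.5
mug [0.182 0.017 0.005] [0.757 0.469 1.631]
dish [0.182 0.017 0.005] [0.398 0.241 1.631]
fig [ 0.182 -0.224  0.005] [0.386 0.017 1.631]
rack [0.182 0.017 0.005] [0.352 0.417 1.631]
candle [0.182 0.017 0.005] [0.596 0.629 1.631]
coast [ 0.182 -0.434  0.005] [0.738 0.017 1.631]
plant [ 0.182 -0.647  0.005] [0.558 0.017 1.631]
```

View pics/crop0.png

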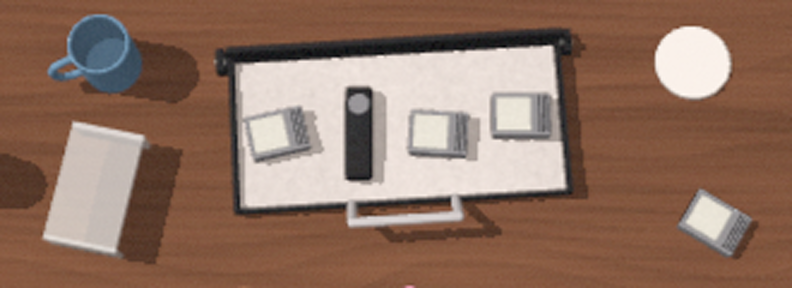

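Run:
```python
from meas import *
# tray angle: fence top edge & near-edge
m=win(240,395,180,270)&(f['depth']>0)
# fence top: z>.04 dark x>0.66
P=C[m]; s=P[(P[:,2]>.04)&(P[:,0]>.64)&(P[:,2]<.06)]
print('fence pts',len(s),s.min(0),s.max(0)); print(np.polyfit(s[:,1],s[:,0],1), s.mean(0))
b=P[(P[:,2]>.045)&(P[:,0]<.5)&(P[:,0]>.4)&(P[:,2]<.08)]
print('bar',len(b),b.min(0),b.max(0),b.mean(0)); 
bb=b[b[:,2]>.055]; print(np.polyfit(bb[:,1],bb[:,0],1),bb.mean(0),bb[:,1].min(),bb[:,1].max(),bb[:,0].min(),bb[:,0].max())
# deck left/right/near boundaries
d=(hsv[...,2]>140)&(hsv[...,1]<60)&m&(Z<.02)
for v in range(200,256,6):
    u=np.where(d[v])[0]; 
    if len(u)>20:
        print(v,ray(f,u.min(),v,.015)[:2].round(4),ray(f,u.max(),v,.015)[:2].round(4))
for u in (285,312,350,380):
    v=np.where(d[:,u])[0]; print(u,ray(f,u,v.min(),.015)[:2].round(4),ray(f,u,v.max(),.015)[:2].round(4))
```

```text
fence pts 460 [ 0.67460942 -0.20144472  0.04006458] [0.71406529 0.21997326 0.05699386]
[-0.06865201  0.69423207] [0.69379763 0.00632821 0.04673484]
bar 218 [ 0.45315626 -0.07521426  0.04587067] [0.4864443  0.06257207 0.07455261] [ 0.46385347 -0.00630559  0.06334199]
[-0.07190894  0.46262152] [ 0.46312209 -0.00696113  0.06416353] -0.07521426411962986 0.0623109264729876 0.453156259291198 0.4788077732715267
200 [0.6589 0.2102] [ 0.6624 -0.198 ]
206 [0.6398 0.2096] [ 0.6433 -0.1977]
212 [0.6209 0.2059] [ 0.6243 -0.1973]
218 [0.602  0.2054] [ 0.6054 -0.2   ]
224 [0.5832 0.2017] [ 0.5866 -0.1997]
230 [0.5644 0.2042] [ 0.5678 -0.2024]
236 [0.5458 0.2006] [ 0.5492 -0.2051]
242 [0.5272 0.2001] [ 0.5306 -0.2078]
248 [0.5087 0.1995] [ 0.5121 -0.2044]
254 [0.4903 0.199 ] [0.4915 0.0637]
285 [0.6727 0.0969] [0.4943 0.0938]
312 [0.683 0.014] [0.498  0.0126]
350 [ 0.6904 -0.103 ] [ 0.5051 -0.1018]
380 [ 0.6944 -0.1955] [ 0.512  -0.1923]
```

The crop confirms it: the black bar with the grey disc lies on the tray between two cartridges, and the stray is alone on the right. Tray yaw is about 0.07, bar (0.463,-0.007), fence about (0.690,0.009), controller (0.574,0.052) yaw 0.01, riser (0.502,0.377) yaw -0.185. Moving above the controller.

```bash
python3 -m handwheel '[[2.46,-3.94,0,0.02],[2.46,-3.94,0,0.02],[2.46,-3.94,0,0.02],[2.46,-3.94,0,0.02],[2.46,-3.94,0,0.02],[2.46,-3.94,0,0.02],[2.46,-3.94,0,0.02],[2.46,-3.94,0,0.02],[2.46,-3.94,0,0.02],[2.46,-3.94,0,0.02],[2.46,-3.94,-2,0.02],[2.46,-3.94,-2.5,0.02],[2.46,-3.94,-2.5,0.02],[2.46,-3.94,-2.5,0.02],[2.46,-3.94,-2.5,0.04],[0,0,0,0],[0,0,0,0]]' 0.4 20
python3 - <<'E'
from h import *
f=grab('wrist','w1.png')
s=arm.get_state(); print(s['eef_pos'],s['ee_rot'],s['width'],s['force'],s['q'])
for p in [(.574,.052,.039)]: print(proj(f,p))
E
```

```text
t: 1.85
eef_pos: [0.5689, 0.0595, 0.2889]
ee_rot: [3.141, 0.002, 0.008]
force: [-1.1, 0.5, 0.3]
width: 0.0528
[0.5688161  0.06041044 0.28986532] [3.14123685e+00 6.15610878e-04 9.90603758e-03] 0.052367550645486385 [0.25160666 1.10413002 0.90807008] [ 4.47759808e-01  2.92430596e-01 -3.69821739e-01  7.75937904e-05
 -9.09252391e-01  1.13289498e+00]
(np.float64(328.8749770400104), np.float64(238.99432036827125))
```

View pics/w1.png

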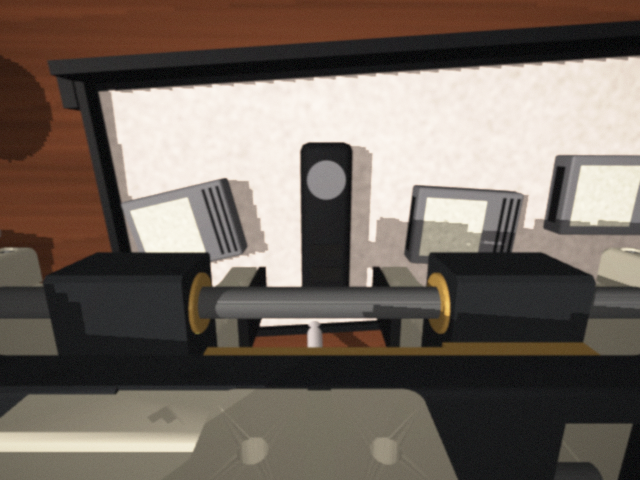

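Run:
```python
from h import *
f=grab('wrist')
g=cv2.cvtColor(f['image'],cv2.COLOR_RGB2GRAY)
for v in (150,170,200,220,240,255):
    r=g[v,280:380]<75; u=np.where(r)[0]+280
    a,b=ray(f,u.min(),v,.039),ray(f,u.max()+1,v,.039); print(v,u.min(),u.max(),a[:2].round(4),b[:2].round(4),((a+b)/2)[:2].round(4))
v=np.where(g[100:200,315]<75)[0].min()+100; print('far end',v,ray(f,326,v,.039))
s=arm.get_state(); print(s['eef_pos'],s['ee_rot'])
```

```text
150 304 353 [0.6348 0.0706] [0.6351 0.0375] [0.635  0.0541]
170 303 353 [0.6218 0.0713] [0.6221 0.0371] [0.6219 0.0542]
200 304 352 [0.6016 0.0706] [0.6019 0.0371] [0.6017 0.0538]
220 304 351 [0.5876 0.0707] [0.5879 0.0373] [0.5878 0.054 ]
240 304 351 [0.5732 0.0707] [0.5735 0.0368] [0.5734 0.0537]
255 304 350 [0.5621 0.0707] [0.5624 0.0371] [0.5623 0.0539]
far end 144 [0.63876386 0.05611184 0.039     ]
[0.56872074 0.06111209 0.29046565] [-3.14143041e+00 -4.38321702e-04  1.11278095e-02]
```

```bash
python3 -m handwheel '[[0.7,-0.7,0,-0.01],[0,0,-2.5,0],[0,0,-2.5,0],[0,0,-2,0],[0,0,0,0],[0,0,0,0]]'
python3 - <<'E'
from h import *
f=grab('wrist','w2.png')
s=arm.get_state(); print(s['eef_pos'],s['ee_rot'],s['width'],s['force'])
E
```

```text
t: 2.55
eef_pos: [0.5761, 0.0544, 0.221]
ee_rot: [3.142, -0.001, 0.003]
force: [0.1, -0.0, -0.0]
width: 0.0524
[0.57637226 0.05438234 0.22151089] [-3.14111846e+00 -1.87737593e-03  2.31266254e-03] 0.05227477883020421 [-0.34839921 -0.55254866  0.45380309]
```

View pics/w2.png

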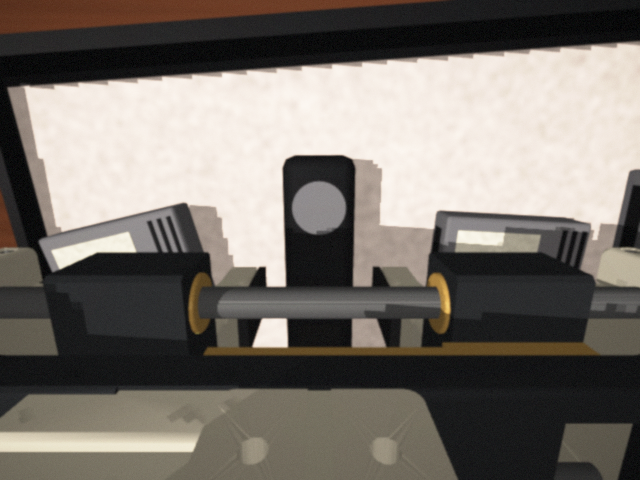

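The controller (u 283–353) is centred between the fingers, and both neighbouring cartridges are clear. Down and grip.

```bash
python3 -m handwheel '[[0,0,-1.2,0],[0,0,-1.1,0],[0,0,0,0],[0,0,0,0]]'
python3 -m handwheel '[[0,0,0,0],[0,0,0,0],[0,0,0,0],[0,0,0,0],[0,0,0,0],[0,0,0,0]]' 1 20
```

```text
t: 3.0
eef_pos: [0.5756, 0.0536, 0.1967]
ee_rot: [3.141, 0.001, 0.001]
force: [-0.3, -0.6, 0.5]
width: 0.0528
t: 3.6
eef_pos: [0.5759, 0.0538, 0.1974]
ee_rot: [-3.141, -0.0, 0.001]
force: [-0.8, 0.3, 3.0]
width: 0.0356
```

```bash
python3 -m handwheel '[[0,0,1,0],[0,0,2,0],[0,0,3.5,0],[0,0,3.5,0],[-0.74,3.23,0,-0.02],[-0.74,3.23,0,-0.02],[-0.74,3.23,0,-0.02],[-0.74,3.23,0,-0.02],[-0.74,3.23,0,-0.02],[-0.74,3.23,0,-0.02],[-0.74,3.23,0,-0.02],[-0.74,3.23,0,-0.02],[-0.74,3.23,0,-0.02],[-0.74,3.23,0,-0.005],[0,0,0,0],[0,0,0,0]]'
python3 - <<'E'
from h import *
f=grab('top','t3.png')
cv2.imwrite('pics/t3c.png',cv2.resize(f['image'][170:330,110:260],None,fx=4,fy=3.7)[...,::-1])
s=arm.get_state(); print(s['eef_pos'],s['ee_rot'],s['width'],s['force'])
f=grab('wrist','w3.png')
E
```

```text
t: 5.2
eef_pos: [0.5012, 0.3772, 0.2971]
ee_rot: [3.141, 0.001, -0.182]
force: [0.1, -0.1, -1.3]
width: 0.0357
[0.50142201 0.37647952 0.2970893 ] [ 3.14091627e+00  5.02341632e-04 -1.83326644e-01] 0.03564716994901332 [ 0.14581313  0.3788891  -1.10461348]
```

View pics/w3.png

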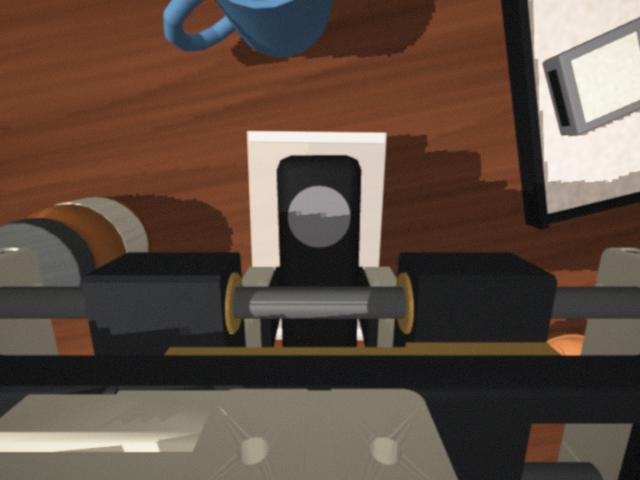

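Wrist view: the controller (u 278–360) is centred and square over the riser top (u 248–386). Lowering and releasing.

```bash
python3 -m handwheel '[[0,0,-2,0],[0,0,-2,0],[0,0,-1,0],[0,0,-0.7,0],[0,0,-0.5,0],[0,0,0,0],[0,0,0,0]]'
```

```text
t: 6.0
eef_pos: [0.502, 0.3768, 0.2357]
ee_rot: [-3.141, -0.0, -0.184]
force: [-0.2, -0.0, -1.3]
width: 0.0357
```

```bash
python3 -m handwheel '[[0,0,-0.2,0],[0,0,-0.2,0],[0,0,0,0]]'
```

```text
t: 6.3
eef_pos: [0.5018, 0.377, 0.2324]
ee_rot: [-3.141, -0.001, -0.183]
force: [-2.1, -0.4, 6.2]
width: 0.0359
```

```bash
python3 -m handwheel '[[0,0,0,0],[0,0,0,0],[0,0,0,0],[0,0,0,0]]' 0.4 20
python3 -m handwheel '[[0,0,1.5,0],[0,0,3,0],[0,0,4,0],[0,0,4,0],[0,0,0,0]]'
python3 - <<'E'
from h import *
f=grab('wrist','w4.png'); s=arm.get_state(); print(s['eef_pos'],s['width'],s['force'])
E
```

```text
t: 6.7
eef_pos: [0.5017, 0.3767, 0.231]
ee_rot: [3.142, 0.0, -0.184]
force: [1.1, -0.2, -0.7]
width: 0.0521
t: 7.2
eef_pos: [0.503, 0.3777, 0.3626]
ee_rot: [-3.133, -0.006, -0.183]
force: [0.2, 0.2, -0.2]
width: 0.0523
[0.50227453 0.37722793 0.35952122] 0.05267378904673067 [-0.56629785 -0.67027973 -1.32935139]
```

View pics/w4.png

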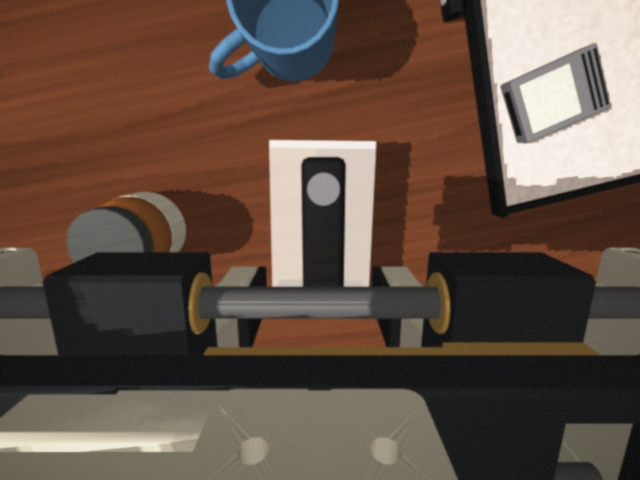

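The controller lies on the riser (u 302–345 within 270–376). On to the stray.

```bash
python3 -m handwheel '[[-0.18,-4.27,0,-0.108],[-0.18,-4.27,0,-0.108],[-0.18,-4.27,0,-0.108],[-0.18,-4.27,0,-0.108],[-0.18,-4.27,0,-0.108],[-0.18,-4.27,0,-0.108],[-0.18,-4.27,0,-0.108],[-0.18,-4.27,0,-0.108],[-0.18,-4.27,0,-0.108],[-0.18,-4.27,0,-0.108],[-0.18,-4.27,0,-0.108],[-0.18,-4.27,0,-0.108],[-0.18,-4.27,0,-0.108],[-0.18,-4.27,0,-0.108],[-0.18,-4.27,-1,-0.108],[-0.18,-4.27,-2,-0.108],[-0.18,-4.27,-2,-0.108],[-0.18,-4.27,-2,-0.108],[0,0,0,0],[0,0,0,0]]' 0 20
python3 - <<'E'
from h import *
f=grab('wrist','w5.png'); s=arm.get_state(); print(s['eef_pos'],s['ee_rot'],s['width'],s['q'])
E
```

```text
t: 9.25
eef_pos: [0.4684, -0.3927, 0.2839]
ee_rot: [3.138, -0.0, -2.13]
force: [0.2, 0.0, 0.3]
width: 0.0873
[ 0.46889884 -0.39196177  0.28496511] [ 3.13952933e+00 -2.36564578e-04 -2.12810128e+00] 0.08785732770480882 [-3.77079151e-01  3.55790296e-01 -2.86715582e-01 -1.71010128e-04
 -9.30362769e-01 -1.80123722e-01]
```

View pics/w5.png

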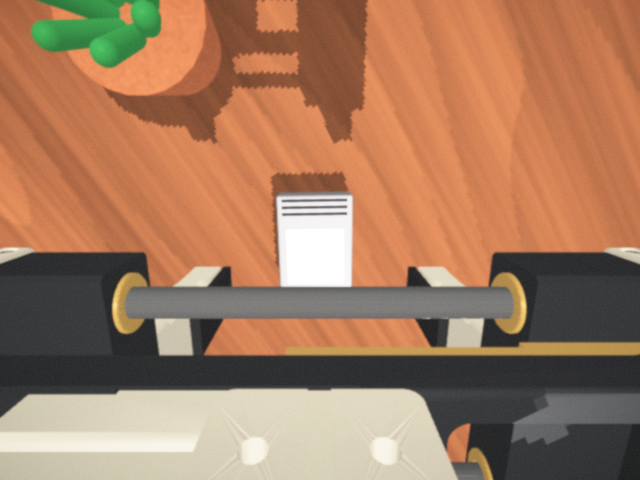

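Stray (u 276–353) is square between the open fingers, and the plant is clear. Down and grip.

```bash
python3 -m handwheel '[[0.1,-0.2,-3,0],[0,0,-3,0],[0,0,-2,0],[0,0,-1.2,0],[0,0,-1,0],[0,0,0,0],[0,0,0,0]]'
python3 -m handwheel '[[0,0,0,0],[0,0,0,0],[0,0,0,0],[0,0,0,0],[0,0,0,0],[0,0,0,0]]' 1 20
```

```text
t: 10.0
eef_pos: [0.4708, -0.3938, 0.1849]
ee_rot: [-3.14, 0.0, -2.127]
force: [0.5, -0.8, 0.4]
width: 0.0874
t: 10.6
eef_pos: [0.4704, -0.3939, 0.1843]
ee_rot: [-3.141, -0.0, -2.128]
force: [-1.2, 1.1, 1.8]
width: 0.0557
```

```bash
python3 -m handwheel '[[0,0,1,0],[0,0,2.5,0],[0,0,4,0],[0,0,4,0],[0.97,3.73,0,0.052],[0.97,3.73,0,0.052],[0.97,3.73,0,0.052],[0.97,3.73,0,0.052],[0.97,3.73,0,0.052],[0.97,3.73,0,0.052],[0.97,3.73,0,0.052],[0.97,3.73,0,0.052],[0.97,3.73,0,0.052],[0.97,3.73,0,0.052],[0.97,3.73,0,0.052],[0.97,3.73,0,0.055],[0,0,0,0],[0,0,0,0]]'
python3 - <<'E'
from h import *
f=grab('wrist','w6.png'); s=arm.get_state(); print(s['eef_pos'],s['ee_rot'],s['width'],s['force'])
f=grab('side','s6.png')
cv2.imwrite('pics/s6c.png',cv2.resize(f['image'][150:310,240:470],None,fx=3,fy=3)[...,::-1])
E
```

```text
t: 12.4
eef_pos: [0.5866, 0.0546, 0.2993]
ee_rot: [3.141, -0.0, -1.499]
force: [-0.0, -0.4, -0.5]
width: 0.0557
[0.58644058 0.05380448 0.29922364] [ 3.14109245e+00 -2.67645619e-05 -1.50058354e+00] 0.055663310637791494 [ 0.30217676  0.16704713 -1.44942333]
```

View pics/w6.png

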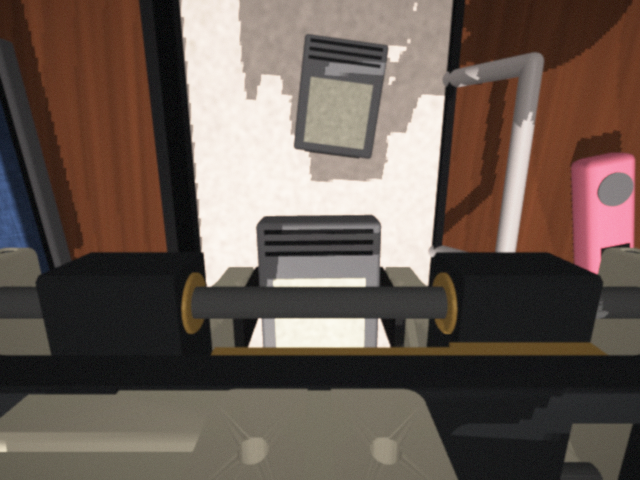

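View pics/s6c.png

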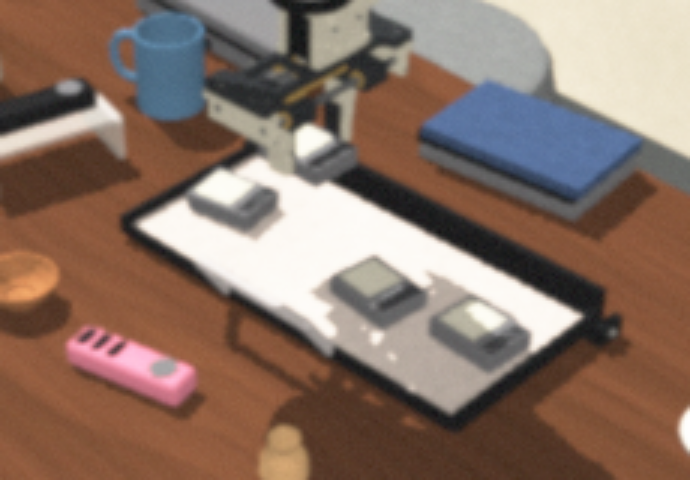

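Run:
```python
from h import *
f=grab('wrist')
O=np.array([.690,.0093]);ax=np.array([.9976,.07]);ay=np.array([-.07,.9976])
for n,u,v,z in [('stray far L',259,218,.134),('stray far R',379,218,.134),('c2 near L',295,147,.035),('c2 near R',369,157,.035),('c2 far L',307,36,.035),('c2 far R',386,45,.035),('fence inner',196,200,.015),('fence inner',182,20,.015),('near lip',436,220,.015)]:
    p=ray(f,u,v,z)[:2]; print(n,p.round(4),(p-O)@ax,(p-O)@ay)
```

```text
stray far L [0.6155 0.0181] -0.07365981591900647 0.013993364428445277
stray far R [0.5634 0.0145] -0.12594536960189337 0.014042204313426059
c2 near L [ 0.6082 -0.0133] -0.08314527822196588 -0.016853624170460917
c2 near R [ 0.556  -0.0101] -0.1350825901257579 -0.010005128845010609
c2 far L [ 0.6041 -0.0834] -0.09218562790174865 -0.08642500393801382
c2 far R [ 0.5524 -0.0817] -0.14363446017179304 -0.08112592561669718
fence inner [0.6851 0.0322] -0.0033256413342527516 0.023146207602837483
fence inner [ 0.6923 -0.0931] -0.004918351704603758 -0.10236155997963821
near lip [0.4946 0.035 ] -0.1931446991490884 0.039335674320369926
```

Stray square with the tray and 24 mm clear of the neighbour. Lowering.

```bash
python3 -m handwheel '[[0,0,-3,0],[0,0,-3,0],[0,0,-2,0],[0,0,-1,0],[0,0,-0.6,0],[0,0,0,0],[0,0,0,0]]'
python3 -m handwheel '[[0,0,-0.2,0],[0,0,-0.1,0],[0,0,0,0]]'
```

```text
t: 13.25
eef_pos: [0.5872, 0.0536, 0.204]
ee_rot: [-3.14, 0.0, -1.501]
force: [0.4, -1.1, -1.3]
width: 0.0558
t: 13.55
eef_pos: [0.5868, 0.0538, 0.2004]
ee_rot: [-3.141, 0.0, -1.501]
force: [0.5, -0.2, -1.4]
width: 0.0558
```

```bash
python3 -m handwheel '[[0,0,-0.15,0],[0,0,0,0]]'
```

```text
t: 13.75
eef_pos: [0.5869, 0.0539, 0.1993]
ee_rot: [-3.141, 0.0, -1.5]
force: [-1.4, 0.9, 4.6]
width: 0.0558
```

```bash
python3 -m handwheel '[[0,0,0,0],[0,0,0,0],[0,0,0,0],[0,0,0,0],[0,0,0,0]]' 0.1 20
python3 -m handwheel '[[0,0,1,0],[0,0,3,0],[0,0,3.5,0],[0,0,3.5,0],[-4.2,-2,0,0],[-4.1,-2,0,0],[-4.1,-2.1,0,0],[0,0,0,0],[0,0,0,0]]' 0.4
python3 - <<'E'
from h import *
f=grab('wrist','w7.png'); s=arm.get_state(); print(s['eef_pos'],s['ee_rot'],s['width'],s['force'])
f=grab('top','t7.png')
cv2.imwrite('pics/t7c.png',cv2.resize(f['image'][170:290,150:480],None,fx=2.4,fy=2.4)[...,::-1])
E
```

```text
t: 14.25
eef_pos: [0.5867, 0.0537, 0.1985]
ee_rot: [3.141, -0.0, -1.501]
force: [0.6, -1.1, 0.2]
width: 0.0785
t: 15.15
eef_pos: [0.4622, -0.0077, 0.31]
ee_rot: [-3.139, 0.001, -1.501]
force: [1.8, 0.7, 0.7]
width: 0.0525
[ 0.4631072  -0.00723539  0.30982275] [-3.13913965e+00  4.93802341e-04 -1.50055115e+00] 0.0525224321301162 [ 0.14521191  0.76779257 -0.39102192]
```

View pics/w7.png

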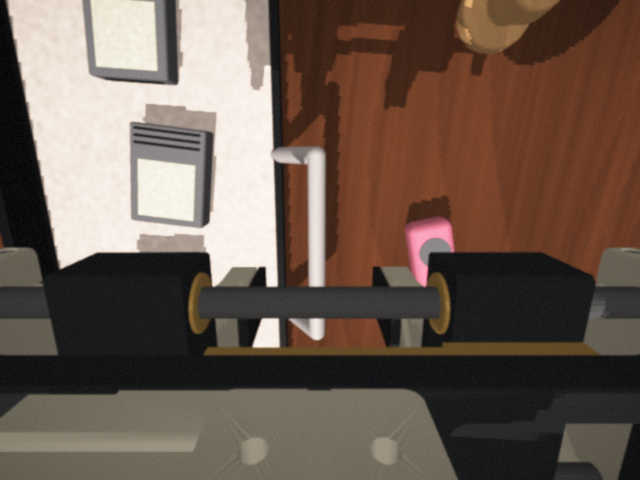

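View pics/t7c.png

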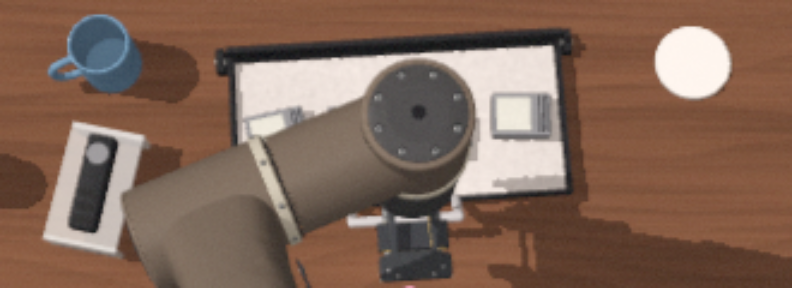

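Wrist view: the bar runs at u≈317, centred between the fingers. The controller sits centred on the riser. Checking the stray from the side, and computing the arc.

Run:
```python
from h import *
f=grab('side','s7.png')
cv2.imwrite('pics/s7c.png',cv2.resize(f['image'][150:310,240:470],None,fx=3,fy=3)[...,::-1])
r=np.hypot(.228,.05);a0=np.arctan2(.05,.228)
for th in np.arange(0,.61,.04):
    print(round(th,2),np.round(100*(.228-r*np.cos(a0+th)),2),np.round(100*(r*np.sin(a0+th)-.05),2))
```

```text
0.0 -0.0 0.0
0.04 0.22 0.91
0.08 0.47 1.81
0.12 0.76 2.69
0.16 1.09 3.57
0.2 1.45 4.43
0.24 1.84 5.28
0.28 2.27 6.11
0.32 2.73 6.92
0.36 3.22 7.71
0.4 3.75 8.48
0.44 4.3 9.24
0.48 4.89 9.96
0.52 5.5 10.67
0.56 6.14 11.35
0.6 6.81 12.0
```

View pics/s7c.png

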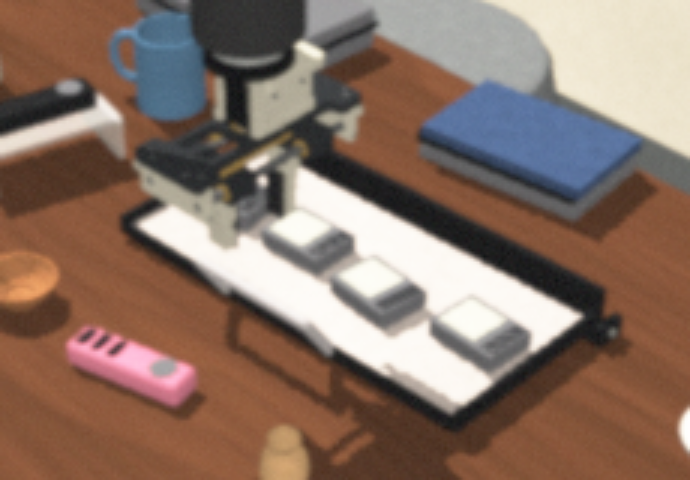

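```bash
python3 -m handwheel '[[0,0,-3,0],[0,0,-3,0],[0,0,-2,0],[0,0,-1.1,0],[0,0,0,0],[0,0,0,0]]'
```

```text
t: 15.9
eef_pos: [0.4635, -0.007, 0.2179]
ee_rot: [3.142, -0.0, -1.5]
force: [-0.1, -0.9, 0.1]
width: 0.0525
```

The stray lies flat on the deck (308,240 in the crop). Grip the bar.

```bash
python3 -m handwheel '[[0,0,0,0],[0,0,0,0],[0,0,0,0],[0,0,0,0],[0,0,0,0],[0,0,0,0],[0,0,0,0]]' 1 25
```

```text
t: 16.6
eef_pos: [0.4639, -0.0071, 0.218]
ee_rot: [-3.139, 0.0, -1.5]
force: [4.8, -2.8, -5.4]
width: 0.0112
```

```bash
python3 -m handwheel '[[0.11,0.01,0.45,0],[0.11,0.01,0.46,0],[0.12,0.01,0.45,0],[0.13,0.01,0.45,0],[0.29,0.02,0.88,0],[0.33,0.02,0.88,0],[0,0,0,0]]'
```

```text
t: 17.3
eef_pos: [0.4746, -0.0063, 0.2539]
ee_rot: [-3.139, 0.0, -1.501]
force: [6.3, -2.4, -7.2]
width: 0.0113
```

```bash
python3 -m handwheel '[[0.36,0.02,0.86,0],[0.39,0.03,0.85,0],[0.43,0.03,0.83,0],[0.46,0.03,0.81,0],[0.49,0.03,0.79,0],[0.53,0.04,0.77,0],[0.55,0.04,0.76,0],[0.59,0.04,0.72,0],[0.61,0.04,0.71,0],[0,0,0,0],[0,0,0,0],[0,0,0,0],[0,0,0,0]]'
python3 - <<'E'
from h import *
f=grab('side','s8.png'); s=arm.get_state(); print(s['eef_pos'],s['width'],s['force'])
cv2.imwrite('pics/s8c.png',cv2.resize(f['image'][130:310,240:470],None,fx=3,fy=3)[...,::-1])
f=grab('top','t8.png')
cv2.imwrite('pics/t8c.png',cv2.resize(f['image'][170:290,150:480],None,fx=2.4,fy=2.4)[...,::-1])
E
```

```text
t: 18.6
eef_pos: [0.5172, -0.0035, 0.3248]
ee_rot: [3.14, 0.0, -1.501]
force: [-4.8, 2.5, 0.1]
width: 0.0111
[ 0.51724566 -0.00348322  0.32475244] 0.010882967565317442 [-4.30753455  3.99371164  0.19884982]
```

View pics/s8c.png

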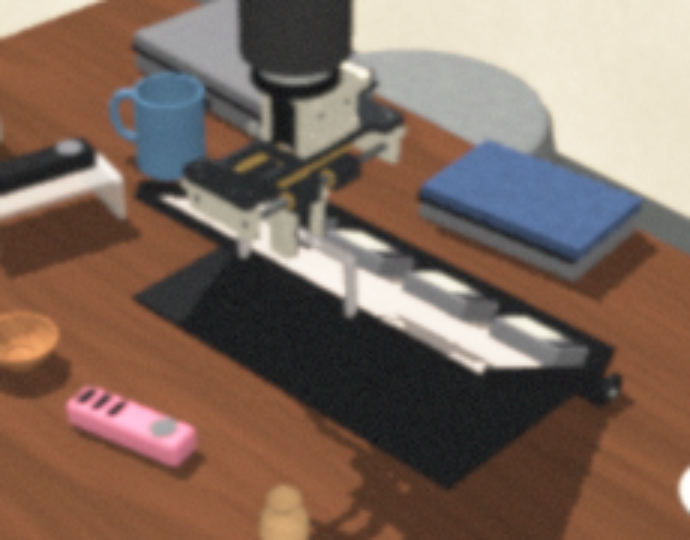

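View pics/t8c.png

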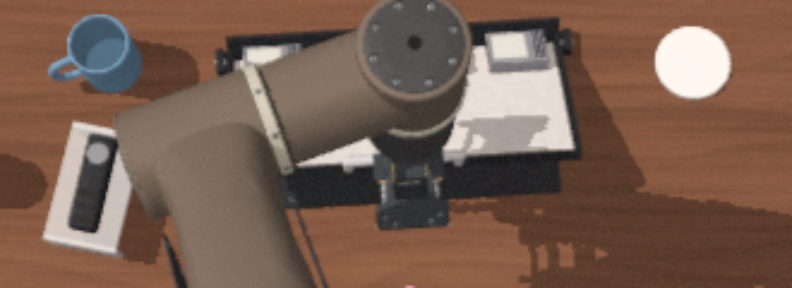

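All visible cartridges have slid to the fence. A little higher to square them up, then check with the wrist camera.

```bash
python3 -m handwheel '[[0.64,0.04,0.68,0],[0.67,0.05,0.65,0],[0.34,0.02,0.31,0],[0,0,0,0],[0,0,0,0],[0,0,0,0],[0,0,0,0],[0,0,0,0]]'
python3 - <<'E'
from h import *
f=grab('wrist','w9.png'); s=arm.get_state(); print(s['eef_pos'],s['width'],s['force'])
f=grab('side','s9.png')
cv2.imwrite('pics/s9c.png',cv2.resize(f['image'][130:310,240:470],None,fx=3,fy=3)[...,::-1])
E
```

```text
t: 19.5
eef_pos: [0.5331, -0.0024, 0.3414]
ee_rot: [3.139, 0.0, -1.501]
force: [-9.7, 5.6, 6.1]
width: 0.0112
[ 0.53312101 -0.0024072   0.34141505] 0.011333783537050347 [-9.52275158  4.1657385   5.25621741]
```

View pics/w9.png

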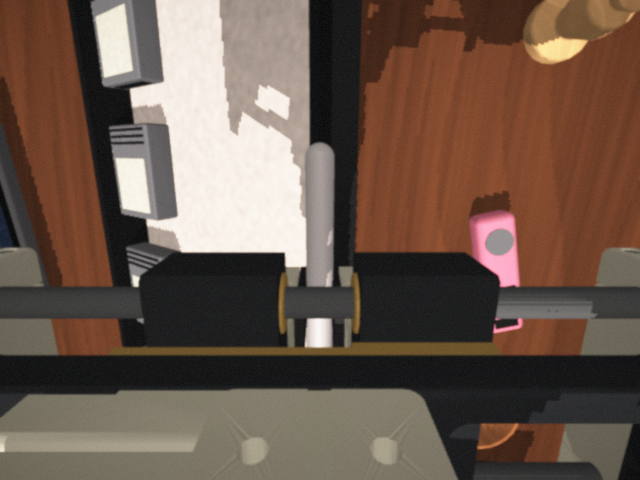

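View pics/s9c.png

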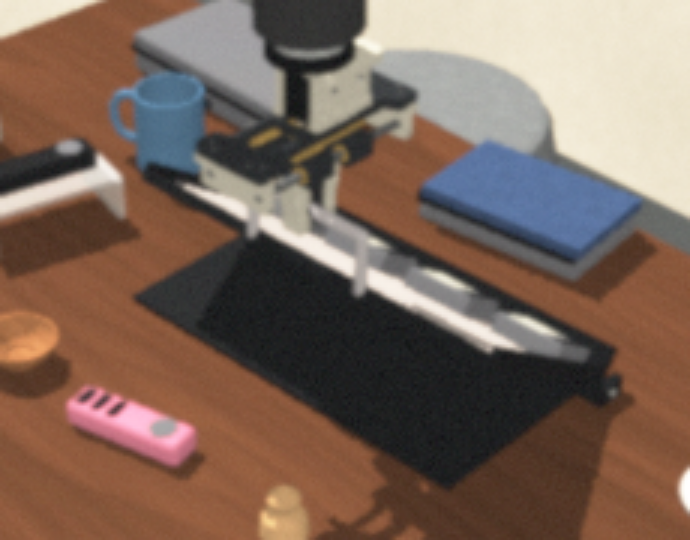

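```bash
cat > tf.py <<'E'
from h import *
def tray(P,th):
    a=.07; H=np.array([.690,.0093,.010]); ax=np.array([np.cos(a),np.sin(a),0]); ay=np.array([-np.sin(a),np.cos(a),0]); az=np.array([0,0,1])
    D=P-H; X=D@ax; Y=D@ay; Zz=D[...,2]
    x=X*np.cos(th)-Zz*np.sin(th); z=X*np.sin(th)+Zz*np.cos(th)
    return np.stack([x,Y,z-.005],-1)
def carts(f,th,zc=.02,tol=.008):
    T=tray(cloud(f),th); m=(f['depth']>0)&(abs(T[...,2]-zc)<tol)&(T[...,0]>-.2)&(T[...,0]<.0)&(abs(T[...,1])<.206)
    m=cv2.morphologyEx(m.astype(np.uint8),cv2.MORPH_OPEN,np.ones((3,3)))
    n,L,S,_=cv2.connectedComponentsWithStats(m)
    for i in range(1,n):
        if S[i,4]<60: continue
        p=T[L==i]; r=cv2.minAreaRect((p[:,:2]*1000).astype(np.float32))
        print(S[i],'tray c',np.round(r[0],1),np.round(r[1],1),round(r[2],1),'x',p[:,0].min().round(4),p[:,0].max().round(4),'y',p[:,1].min().round(3),p[:,1].max().round(3),'z',np.median(p[:,2]).round(4))
E
python3 - <<'E'
from tf import *
for n in ('wrist','side','top'):
    f=grab(n); print(n); carts(f,.62)
    T=tray(cloud(f),.62)
    if n=='wrist':
        print('deck z',np.median(T[200:230,200:280,2]),np.median(T[120:220,125:160,2]))
        for (u,v) in [(150,260),(140,250),(160,255),(130,250),(150,160),(130,60)]: print(u,v,T[v,u].round(3))
    crop=f['image']
    if n=='wrist': cv2.imwrite('pics/w9c.png',cv2.resize(crop[0:350,60:330],None,fx=2.2,fy=1.7)[...,::-1])
E
```

```text
wrist
[  91    0   57   88 4058] tray c [ -27.8 -145.1] [60.3 55.5] 90.0 x -0.0555 -0.0 y -0.175 -0.115 z 0.0199
[ 109  123   55   98 4088] tray c [-27.9 -49.3] [74.1 55.8] 89.8 x -0.0558 -0.0 y -0.086 -0.012 z 0.02
[127 246  40  41 843] tray c [-27.5  34.3] [55.1 36. ] 0.2 x -0.055 -0.0 y 0.016 0.052 z 0.0203
deck z -0.0013523709436063574 0.01969414904932231
150 260 [-0.037  0.023  0.02 ]
140 250 [-0.022  0.017  0.019]
160 255 [-0.05   0.017  0.017]
130 250 [-0.006  0.019  0.02 ]
150 160 [-0.053 -0.059  0.018]
130 60 [-0.047 -0.128  0.02 ]
side
[363 210  43  23 192] tray c [-31.1 -14.4] [149.   61.9] 90.0 x -0.0621 -0.0002 y -0.089 0.06 z 0.0178
[409 234  23  14 126] tray c [ -31. -148.] [89.2 60.4] 88.0 x -0.0619 -0.0004 y -0.192 -0.104 z 0.0181
top
[352 182  26  14 323] tray c [ -31.4 -153.4] [75.1 62.2] 87.1 x -0.0631 -0.0001 y -0.192 -0.116 z 0.0199
```

View pics/w9c.png

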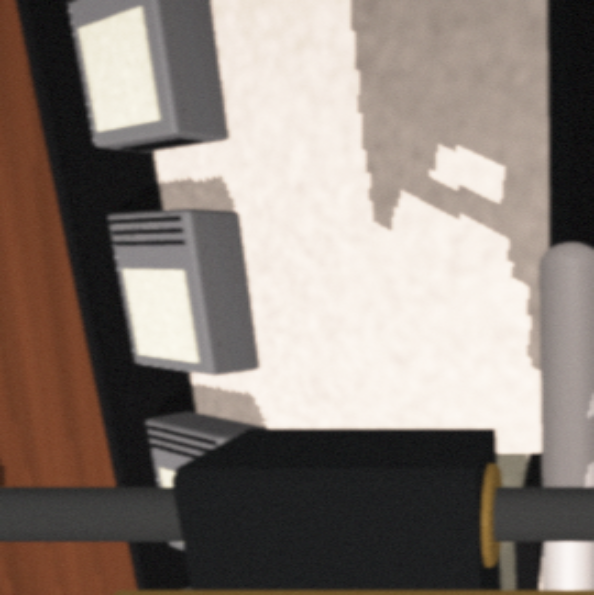

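Run:
```python
from tf import *
f=grab('top'); cv2.imwrite('pics/t10c.png',cv2.resize(f['image'][170:250,235:325],None,fx=8,fy=7,interpolation=cv2.INTER_CUBIC)[...,::-1])
carts(f,.62,tol=.015)
```

```text
[352 181  26  17 372] tray c [ -32.  -153.9] [75.1 64.1] 89.8 x -0.0641 -0.0001 y -0.192 -0.116 z 0.0194
```

View pics/t10c.png

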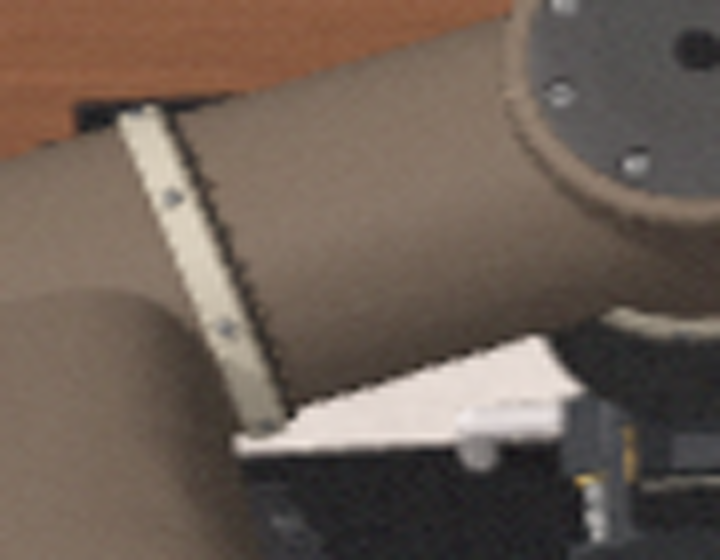

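Run:
```python
import cv2
a=cv2.imread('pics/t8.png'); cv2.imwrite('pics/t8d.png',cv2.resize(a[170:250,235:325],None,fx=8,fy=7,interpolation=cv2.INTER_CUBIC))
```

```text
(no output)
```

View pics/t8d.png

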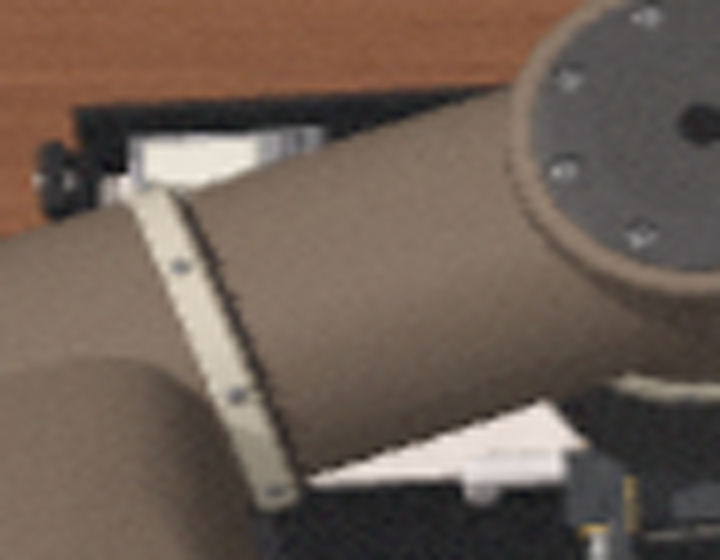

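At 0.52 the left cartridge was also square and flush; the other three are measured flush (x from -0.056 to 0, angle within 1°). Lowering gently.

```bash
python3 -m handwheel '[[-0.34,-0.02,-0.31,0],[-0.67,-0.05,-0.65,0],[-0.64,-0.04,-0.68,0],[-0.61,-0.04,-0.71,0],[-0.59,-0.04,-0.72,0],[-0.55,-0.04,-0.76,0],[-0.53,-0.04,-0.77,0],[-0.49,-0.03,-0.79,0],[-0.46,-0.03,-0.81,0],[-0.43,-0.03,-0.83,0],[-0.39,-0.03,-0.85,0],[-0.36,-0.02,-0.86,0],[0,0,0,0]]'
python3 -m handwheel '[[-0.33,-0.02,-0.88,0],[-0.29,-0.02,-0.88,0],[-0.13,-0.01,-0.45,0],[-0.12,-0.01,-0.45,0],[-0.11,-0.01,-0.46,0],[-0.06,0,-0.25,0],[-0.05,0,-0.2,0],[0,0,0,0],[0,0,0,0]]'
```

```text
t: 21.1
eef_pos: [0.4737, -0.0064, 0.2523]
ee_rot: [3.142, -0.0, -1.501]
force: [2.3, 2.9, -3.9]
width: 0.0115
t: 22.0
eef_pos: [0.4638, -0.0071, 0.22]
ee_rot: [-3.138, -0.0, -1.499]
force: [-2.4, 0.4, 25.4]
width: 0.0111
```

Upward force shows the tray is pressed on its stop. Ease up slightly, then release slowly.

```bash
python3 -m handwheel '[[0,0,0.1,0],[0,0,0,0]]'
python3 - <<'E'
from tf import *
f=grab('wrist','w11.png'); carts(f,0)
T=tray(cloud(f),0); d=(abs(T[...,2])<.01)&(T[...,0]>-.18)&(T[...,0]<-.08)&(abs(T[...,1])<.15)&(f['depth']>0); p=T[d]; print('tilt',np.polyfit(p[:,0],p[:,2],1),len(p))
E
```

```text
t: 22.2
eef_pos: [0.4638, -0.0071, 0.2201]
ee_rot: [-3.138, -0.0, -1.5]
force: [2.9, -0.4, 12.1]
width: 0.0112
tilt [ 0.00035138 -0.00081336] 52676
```

Tilt ≈ 0. Release and retreat straight up.

```bash
python3 -m handwheel '[[0,0,0,0],[0,0,0,0],[0,0,0,0],[0,0,0,0],[0,0,0,0]]' 0.5 20
python3 -m handwheel '[[0,0,1,0],[0,0,3,0],[0,0,4,0],[0,0,4,0],[-2,-4,2,0],[-2,-4,2,0],[-1,-4.5,2,0],[0,-4.5,0,0],[0,-4.5,0,0],[0,-4.5,0,0],[0,-4.5,0,0],[0,-4.5,0,0],[0,0,0,0],[0,0,0,0]]'
python3 - <<'E'
from tf import *
f=grab('top','t12.png'); carts(f,0,tol=.01)
cv2.imwrite('pics/t12c.png',cv2.resize(f['image'][170:330,110:480],None,fx=2.1,fy=2.1)[...,::-1])
C=cloud(f); Z=C[...,2]; m=np.zeros((480,640),bool); m[215:285,160:215]=1
g=cv2.cvtColor(f['image'],cv2.COLOR_RGB2GRAY); m&=(g<90)&(Z>.06)&(Z<.09); P=C[m]; print('ctrl',P.mean(0),len(P),P.min(0),P.max(0))
f=grab('side','s12.png'); cv2.imwrite('pics/s12c.png',cv2.resize(f['image'][130:310,180:470],None,fx=2.7,fy=2.7)[...,::-1])
s=arm.get_state(); print(s['eef_pos'],s['force'],s['t'])
E
```

```text
t: 22.75
eef_pos: [0.4624, -0.0073, 0.2183]
ee_rot: [3.141, -0.0, -1.501]
force: [-0.3, 0.2, 0.2]
width: 0.0419
t: 24.15
eef_pos: [0.4121, -0.3579, 0.3984]
ee_rot: [3.141, 0.001, -1.504]
force: [-0.3, -0.6, -0.2]
width: 0.0438
[352 187  25  18 389] tray c [ -29.1 -152.7] [73.1 55.6] 88.4 x -0.057 -0.0008 y -0.19 -0.117 z 0.0204
[319 188  25  19 417] tray c [-28.7 -50.3] [73.6 56.3] 89.0 x -0.0572 -0.0008 y -0.087 -0.013 z 0.02
[285 190  25  20 423] tray c [-29.8  52.5] [73.5 56.5] 88.4 x -0.0572 -0.001 y 0.016 0.09 z 0.0201
[251 192  25  19 425] tray c [-28.7 154.7] [56.  74.3] 0.5 x -0.0569 -0.0005 y 0.118 0.192 z 0.0201
ctrl [0.49491909 0.37278    0.07315637] 403 [0.44297693 0.34799449 0.06030722] [0.56301477 0.39754413 0.08441484]
[ 0.41252042 -0.35646109  0.39879169] [0.80090171 0.21447556 0.4770576 ] 24.25
```

View pics/t12c.png

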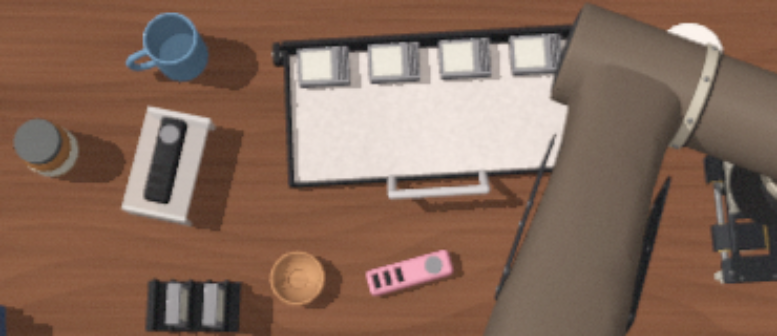

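View pics/s12c.png

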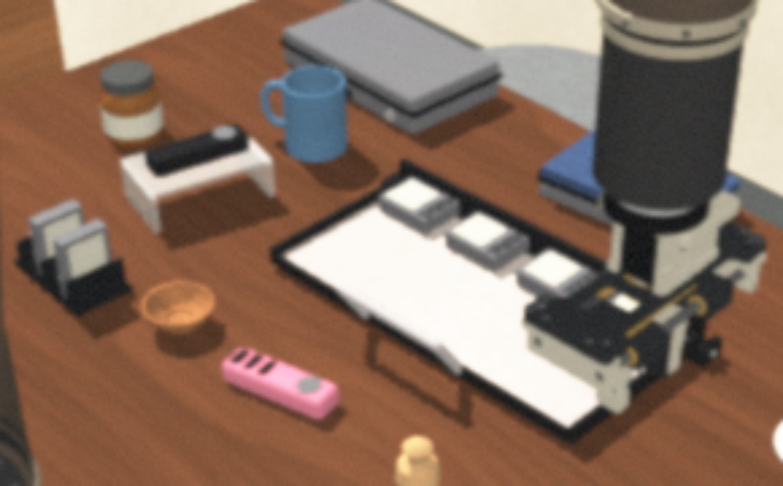

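All four cartridges are within 1–2 mm of the fence, square to within 2°. The controller is centred on the riser, the tray is down and the gripper is clear. Handing in.

```bash
python3 -c "
from station import arm
arm.job_done()"
```

```text
the job is handed in; nothing more can be done
```

The job is done and handed in at about 24 s; no verdict was reported.

**What I did:** I moved the black controller to the middle of the riser and laid the stray flat and square in the gap it left. I raised the tray by its bar to about 0.62 rad, lowered it at about 0.4 rad/s until it pressed on its stop, let go and moved clear.

**Last checks:**
- **Cartridges:** All four lie flat in one row, within about 1–2 mm of the fence and square to within 2°. I had no view of the leftmost one (next to the riser) at full tilt, but it looked flush at about 0.52 rad and measured flush after lowering.
- **Tray:** It measured flat (tilt about 0.000 rad) just before release. I did not measure the tilt again afterwards, but the cartridge heights read flat.
- **Controller:** It lies near the riser's middle, about 8 mm off by a rough depth-mask estimate.
- **Contact:** The wrist force was near zero after moving clear, with the gripper at 0.40 m height. The measured force peaked at about 25 N, when the tray met its stop.
- **Bystanders:** The ones visible in the last pictures look unmoved. I did not measure them, and the arm partly hid the coaster and the plant.

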